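# Shut off the marked air valve in the covered valve box

## Task

With the fingertips, push the sliding cover of the grey valve box all the way back, away from the robot, to its stop; it has an upright lip along its front edge to push against. Then push the handle marked with the round disc a quarter turn to the left, until it is fully shut across its pipe, against its stop. Pick nothing up: do not lift the cover, leave the plain handle open as it is and the things beside the box where they stand, and leave the cover fully open.

Things in the scene. Friction and masses are not known exactly. Their poses are not given: they have to be found in the camera images.
- valve_box: Fixed open-topped grey metal box, 160 (x) x 276 (y) mm outside, walls 4 mm thick, 75 mm high, floor 6 mm. Origin on the bench under its centre; x points away from the robot, as the cover slides (turned 0 to 0.42 rad left), y left, z up. Cover rails along both sides, y = 128 to 141 mm either way, 91 mm high, run on behind to x = 230 mm. Two valves stand inside, side by side in either order.
- cover (a joint): Travel of the sliding cover along the box's +x axis, m: 0 = closed (hides both valves), 0.14 = fully open, at its stop. Starts 0 to 0.015. Stays where it is left; about 3 N moves it.
- lip (a point): Centre of the front face of the cover's upright lip, 97.5 mm above the bench, at box x = -76 mm plus cover travel. The lip is a bar 8 mm thick (x), 140 mm long (y), from 85 to 111 mm above the bench. The cover plate is 160 x 270 x 4 mm, its top 85 mm above the bench, its front edge 4 mm in front of the lip. Axes as the box.
- cover_lift (a joint): How far the cover has been lifted up out of its rails, m: 0 = lying in them. It weighs 0.5 kg and lies loose by its weight.
- handle_disc (a joint): Turn of the marked handle, rad: 0 = open, pointing along its pipe to the front (box -x); 1.57 = shut, pointing left (box +y), at its stop. Clockwise seen from above, about an upright stem. Starts 0 to 0.3. Stays where it is left; about 0.12 N m turns it (2 N at the disc).
- handle_disc_stem (a point): Stem axis of the marked valve at the handle's mid height, 50.5 mm above the bench. The stems stand at box x = 35 mm, y = 42 mm (left place) and y = -62 mm (right place). Axes as the box.
- handle_disc_end (a point): Centre of the round disc at the end of the marked handle, 58 mm from the stem axis, at mid height (50.5 mm above the bench). The disc is 32 mm across and 15 mm high (43 to 58 mm above the bench); the steel bar between it and the stem is 13 mm wide and 13 mm high.
- handle_plain (a joint): Turn of the plain handle (same kind, but a straight bar without a disc), same values as the marked one: 0 = open, 1.57 = shut. Starts 0 to 0.08 and is to be left there. Pipes and valve bodies in the box lie below the handles, under 44 mm above the bench.
- handle_plain_end (a point): Point 58 mm from the stem axis of the plain handle, on its 13 mm wide bar, which ends 8 mm beyond; 50.5 mm above the bench.
- weight_200g: Loose bright metal calibration weight with a knob, 29 mm across, 51 mm high, standing left of the box. Origin under its centre.
- tape_roll: Loose black roll of tape lying flat, 62 x 60 x 19 mm, close beside the box on its left. Origin under its centre.
- solder_reel: Loose reel of solder wire standing on its flange, 64 mm across, 41 mm high, close beside the box on its left. Origin under its centre.

How it is judged:
By the outcome, as a careful person would: the job done as asked, in the order asked, and still so for the second after the job is handed in, with the robot touching nothing.
It also fails if it takes over 45 s, if anything falls off the work surface, if the arm or the gripper's body presses on something with over 40 N, if the wrist force passes 120 N, or if a joint passes its speed limit or range.

## Robot

A 6-joint arm with a two-finger parallel gripper is mounted at the origin on a cart in front of the work surface, level with it; the furniture and walls round the work are solid. World frame = base frame: x ahead of the robot, y to its left, z up, the work surface at z = 0. Lengths are in mm, angles in rad, forces in N, time in s.
With the tool pointing down it reaches from about 300 to 775 mm from the base axis. Payload 14.6 kg.
Tool frame: the origin (TCP) lies midway between the tips of the shut fingers; the grasp point (between the pads) lies behind it (manip.grip_depth is the z of the grasp point in the tool frame, in mm); z points along the fingers, y is the line along which they close (so a half turn about z gives the same grasp; the last joint's range is limited). The gripper opens to 94 mm and grips with 3 to 60 N. Pads are 16 mm wide; open, the fingers measure 119 mm over their backs; the gripper's body (75 mm by 177 mm) begins 78 mm behind the grasp point.
Start: joints at [-1.25, 0.3, 1.521, -0, 1.321, -0.067], TCP at [207.976, -509.151, 205.446] pointing down, gripper open.
Joint ranges: [-3.03, 3.03], [-0.79, 2.21], [0.23, 2.52], [-1.04, 4.18], [0, 3.07], [-2.55, 2.55]. Speed limits (rad/s): [2.22, 2.22, 2.57, 3.14, 3.14, 3.14].

## Interface

Orientations are given as [roll, pitch, yaw] about the fixed x, y, z axes, in that order (R = Rz(yaw) Ry(pitch) Rx(roll)).
In Python, from cell import manip gives the robot as it stands.
- The arm moves only by the tool run_rows, called as name(argument=value, ...) on one line, values as JSON. Schema: {"type":"object","properties":{"moves":{"type":"array","items":{"type":"object","properties":{"xyz":{"type":"array","items":{"type":"number"},"minItems":3,"maxItems":3},"turn_vec":{"type":"array","items":{"type":"number"},"minItems":3,"maxItems":3}},"additionalProperties":false},"minItems":1,"maxItems":5},"aperture":{"type":"number"},"grip_force":{"type":"number"},"only":{"type":"string"},"quiet":{"type":"boolean"},"lines":{"type":"string"}},"required":["moves"],"additionalProperties":false}. moves is a list of rows, 1 to 5 of them, each an object with the fields xyz (a list: dx, dy, dz in normalised numbers (1 is 25 cm)), turn_vec (a list: a rotation vector rx, ry, rz in a scale on which 1.0 is pi rad); a field left out counts as zero; each row is the pose to reach, as a shift and turn from the pose commanded when the call began, along the tool's axes at that moment; what a row does not reach only later rows make up. A row lasts 1/10 s, in which the tool goes at most 50 mm and 0.15 rad, less where a joint would pass 70% of its speed; a pose out of reach is approached as far as the arm can. aperture is the finger opening in mm, set as the call begins (left out keeps the last). The fingers move at their own pace and stop on an object; grip_force is the grip in N (left out, the last holds). Time passes only in rows, so rows that do not move let the fingers close. The tool returns the time, the measured TCP pose, the force, the opening and the grip force at its end. only (a regular expression) keeps the lines of the reply that match it, lines (a string "A,B") keeps lines A to B, and quiet returns only ok. Input that does not fit is refused with a message, and nothing moves.
- manip.read_state(): the state, without advancing time (a new reading comes with each control period).
- manip.camera(name): name is "scene" or "top"; returns (picture, depth): 384x512x3 uint8, red, green, blue; 384x512 float32, mm along the optical axis (not along the pixel's ray), 0 where there is no reading.
- manip.camera_info(name): a dict with "K" (3x3 intrinsics, pixels), "dist" ([k1, k2, p1, p2, k3] as OpenCV has them; the pictures are not rectified), "rvec" (rotation vector, rad) and "tvec" (3), from world to camera coordinates, as OpenCV has them. Camera axes: x right, y down, z forward; pixel columns grow to the right and rows downward; lengths in mm; the calibration is good to about 2 mm. A picture is of the moment at which its call begins. camera_info takes no time and is no camera call.
- manip.sign_off(): hands the job in; it is judged then, once.
The state is a dict: "clock": time; "joints": joint angles; "qd": joint speeds; "effort": joint torques, N m; "eef_pos": TCP position; "eef_rot": TCP orientation; "wrist_force": force on the tool from outside, world axes, zero at the start; "moment": the same for the moment, N m; "finger_gap": finger opening in mm; "finger_force": force on a finger pad.
Only numpy, scipy, OpenCV 4.12 (cv2) and the standard library are available. Lean on these libraries where they do the work, as an engineer would, in place of code of your own. Each camera call takes 0.05 s, during which the arm holds its last target. There are 200 camera calls.

## Working session

There is one attempt and no reset: what is moved stays moved. The work goes in short steps, Python scripts to look and compute and a tool call to move; the robot and the scene stay as the last step left them, time stands still between calls to the robot, and variables do not carry over. Pictures are saved under pics/ and viewed, at most 10 in all, crops included, and the job is handed in when it is done.

```bash
mkdir -p pics; ls; cat > h.py <<'E'
import numpy as np, cv2
from cell import manip
from scipy.spatial.transform import Rotation as Ro
def shot(n,f):
    im,d=manip.camera(n); cv2.imwrite(f'pics/{f}.png',im[:,:,::-1]); np.save(f'pics/{f}.npy',d); return im,d
def ci(n):
    c=manip.camera_info(n); return [np.array(c[k],float) for k in('K','dist','rvec','tvec')]
def ray(n,u,v):
    K,D,r,t=ci(n); p=cv2.undistortPoints(np.array([[[u,v]]],float),K,D)[0,0]
    R=cv2.Rodrigues(r)[0]; t=t.ravel(); return -R.T@t, R.T@np.array([p[0],p[1],1])
def atz(n,u,v,z):
    o,d=ray(n,u,v); return o+d*(z-o[2])/d[2]
def bydepth(n,f,u,v):
    o,d=ray(n,u,v); D=np.load(f'pics/{f}.npy'); return o+d*D[int(round(v)),int(round(u))]
def tri(n1,u1,v1,n2,u2,v2):
    o1,d1=ray(n1,u1,v1);o2,d2=ray(n2,u2,v2)
    s=np.linalg.lstsq(np.c_[d1,-d2],o2-o1,rcond=None)[0]
    a=o1+d1*s[0];b=o2+d2*s[1]; return (a+b)/2,np.linalg.norm(a-b)
def proj(n,P):
    K,D,r,t=ci(n); return cv2.projectPoints(np.array(P,float).reshape(-1,1,3),r,t,K,D)[0][:,0]
def totool(dw):
    return Ro.from_euler('xyz',manip.read_state()['eef_rot']).as_matrix().T@np.array(dw,float)
E
python3 - <<'E'
from h import *
s=manip.read_state(); print({k:np.round(v,3) for k,v in s.items()}, manip.grip_depth)
a,_=shot('scene','s0'); b,_=shot('top','t0')
for n in('scene','top'):
    K,D,r,t=ci(n); print(n,K[0,0],-cv2.Rodrigues(r)[0].T@t.ravel())
cv2.imwrite('pics/both0.png',cv2.resize(np.vstack([a,b])[:,:,::-1],None,fx=.78,fy=.78))
E
```

```text
pics
{'clock': np.float64(0.0), 'joints': array([-1.25 ,  0.301,  1.522,  0.   ,  1.321, -0.067]), 'qd': array([-0.   ,  0.001, -0.001,  0.001,  0.   , -0.003]), 'effort': array([ 0.0000e+00, -5.3181e+01, -3.5274e+01,  7.1000e-02,  2.4000e-02,
       -0.0000e+00]), 'eef_pos': array([ 207.915, -508.916,  204.869]), 'eef_rot': array([-3.14 , -0.   ,  0.388]), 'wrist_force': array([-0.016,  0.827, -0.761]), 'moment': array([0.11 , 0.013, 0.04 ]), 'finger_force': np.float64(0.0), 'finger_gap': np.float64(93.802)} -18.8
scene 452.72417334917634 [-82.81686189 769.02363014 613.48683118]
top 437.77736935132623 [393.29354394 390.14790761 939.32264507]
```

View pics/t0.png

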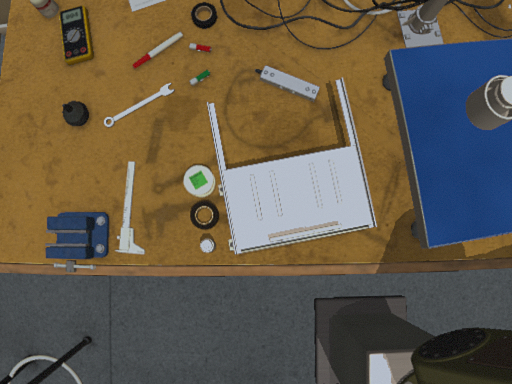

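View pics/s0.png

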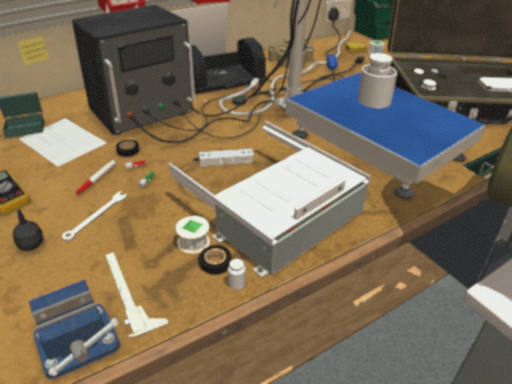

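The top view shows the cover with its lip at about (268,236)–(338,223). The reel is at (199,181), the tape at (204,214) and the weight at (207,245). A raised blue platform stands to the right of the box, from about x=390 px. I'll enlarge both views.

```bash
python3 - <<'E'
from h import *
a=cv2.imread('pics/t0.png')[70:260,190:390]; b=cv2.imread('pics/s0.png')[115:285,160:380]
cv2.imwrite('pics/c_t.png',cv2.resize(a,None,fx=3,fy=3,interpolation=2)); cv2.imwrite('pics/c_s.png',cv2.resize(b,None,fx=3.4,fy=3.4,interpolation=2))
for p in [(400,60),(480,200),(430,235),(300,190),(303,231),(490,105)]: print(p,bydepth('top','t0',*p).round(0))
for p in [(300,100),(400,150)]: print(p,bydepth('scene','s0',*p).round(0))
E
```

```text
(400, 60) [755.  97. 105.]
(480, 200) [465. -49. 105.]
(430, 235) [399.  60. 106.]
(300, 190) [493. 309.  82.]
(303, 231) [411. 308. 113.]
(490, 105) [640. -52. 173.]
(300, 100) [754.  90. 103.]
(400, 150) [443.  52. 105.]
```

View pics/c_t.png

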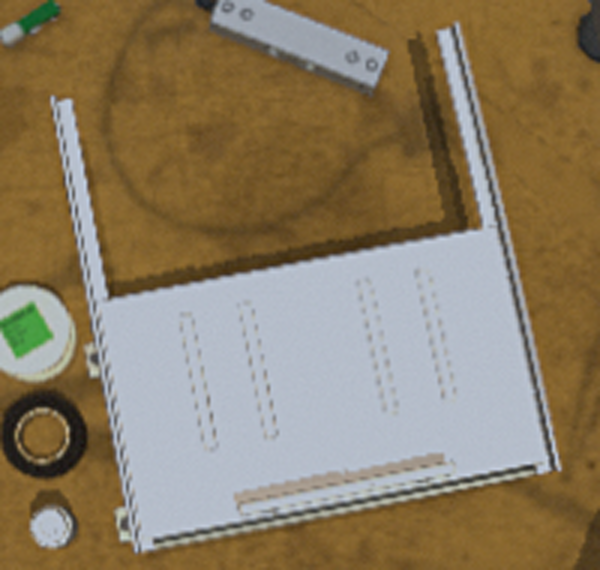

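View pics/c_s.png

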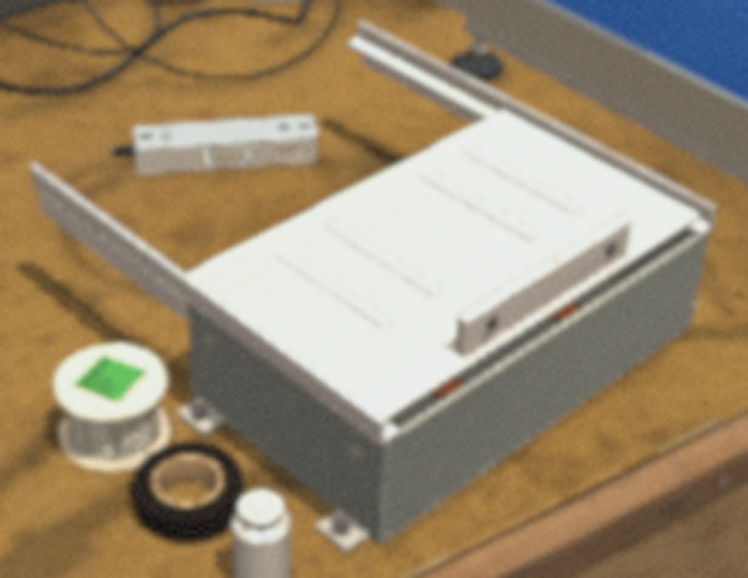

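The crop gives the outer rail corners in top pixels: front-left (236,253), front-right (376,226.7), rear-left (207.3,102.7) and rear-right (342.7,77.3). Next I'll fit the box pose and find the lip from depth.

```bash
cat > fit.py <<'E'
from h import *
E
python3 - <<'E'
from h import *
px=[(236,253.3),(376,226.7),(207.3,102.7),(342.7,77.3)]
m=np.array([(-80,141),(-80,-141),(230,141),(230,-141)],float)
W=np.array([atz('top',u,v,91)[:2] for u,v in px]); print(W.round(1))
mc,wc=m-m.mean(0),W-W.mean(0)
th=np.arctan2((mc[:,0]*wc[:,1]-mc[:,1]*wc[:,0]).sum(),(mc*wc).sum()); R=np.array([[np.cos(th),-np.sin(th)],[np.sin(th),np.cos(th)]])
t=W.mean(0)-R@m.mean(0); print('top',th,t,(W-(m@R.T+t)).round(1).tolist())
# triangulate rail corners: scene crop /3.4+(160,115)
sc=lambda u,v:(160+u/3.4,115+v/3.4)
for a,b in [((236,253.3),(384,432)),((376,226.7),(714,208)),((207.3,102.7),(34,165)),((342.7,77.3),(362,23))]:
    print('tri',[np.round(x,1) for x in tri('top',*a,'scene',*sc(*b))])
for b in [(460,318),(628,225)]:
    w=atz('scene',*sc(*b),111); print('lip top front',w.round(1),(R.T@(w[:2]-t)).round(1))
for b in [(460,353),(628,257)]:
    w=atz('scene',*sc(*b),85); print('lip bot front',w.round(1),(R.T@(w[:2]-t)).round(1))
# depth lip
D=np.load('pics/t0.npy'); P=np.array([bydepth('top','t0',u,v) for v in range(215,245) for u in range(260,345)])
q=P[(P[:,2]>103)&(P[:,2]<120)]; b=(q[:,:2]-t)@R; print('depth lip',len(q),np.percentile(b,[5,50,95],axis=0).round(1).tolist(),np.median(q[:,2]))
np.save('pose.npy',[th,*t])
E
```

```text
[[370.5 435.7]
 [417.7 162.9]
 [671.6 491.9]
 [722.  215.8]]
top 0.17734214245293242 [471.63419206 313.34864353] [[2.5, -2.3], [-0.0, 2.4], [-1.6, -0.8], [-0.9, 0.6]]
tri [array([370.1, 435.9,  82.6]), np.float64(0.6)]
tri [array([418.1, 163.2,  90.8]), np.float64(1.0)]
tri [array([671.3, 491.4,  90.6]), np.float64(1.3)]
tri [array([722.8, 214.8,  88.2]), np.float64(0.9)]
lip top front [395.5 372.  111. ] [-64.6  71.2]
lip top front [412.3 241.4 111. ] [-71.1 -60.4]
lip bot front [396.7 368.9  85. ] [-64.   67.9]
lip bot front [414.  235.4  85. ] [-70.5 -66.6]
depth lip 310 [[-67.0, -61.4], [-63.4, 1.3], [-59.8, 62.6]] 110.27744094812897
```

The pose fits well: yaw 0.178, box origin at (471.6, 313.3), residuals about 2 mm. The lip front is at box x≈-67.5, so the cover starts about 8 mm open. I'll shut the fingers and swing over to the front of the box at z≈205, clear of the 105 mm platform.

Careful with the scale: shifts go in shares of 25 cm and turns go in shares of pi rad. That gives: 192 mm / 250 = 0.768, -159 mm / 250 = -0.636.

run_rows(moves=[{"xyz": [0.152,-0.128,0]},{"xyz": [0.308,-0.256,0]},{"xyz": [0.46,-0.384,0]},{"xyz": [0.616,-0.512,0]},{"xyz": [0.768,-0.636,0]}], aperture=0, grip_force=20)

```text
clock: 0.6
eef_pos: [325.9, -287.4, 205.3]
eef_rot: [-3.141, 0.0, 0.387]
wrist_force: [0.5, -0.2, -0.1]
finger_gap: 57.2
finger_force: 0.0
```

run_rows(moves=[{"xyz": [0.16,-0.136,0]},{"xyz": [0.324,-0.268,0]},{"xyz": [0.484,-0.404,0]},{"xyz": [0.548,-0.592,0]},{"xyz": [0.608,-0.78,0]}])

```text
clock: 1.1
eef_pos: [392.8, -55.0, 205.1]
eef_rot: [-3.141, 0.0, 0.388]
wrist_force: [0.9, 1.2, 0.9]
finger_gap: 17.6
finger_force: 0.0
```

```bash
python3 - <<'E'
from h import *
s=manip.read_state();print(s['joints'].round(2),s['eef_rot'].round(3),s['wrist_force'].round(1)); print(totool(np.array([368.3,294.8,205])-s['eef_pos']).round(1))
E
```

```text
[-0.23 -0.05  1.92  0.    1.28  0.95] [-3.141  0.     0.388] [0.9 1.2 0.9]
[ 1.096e+02 -3.331e+02  2.000e-01]
```

Scaled: -237 mm / 250 = -0.948, -190 mm / 250 = -0.76, 0.21 rad / 3.1416 = 0.0668.

run_rows(moves=[{"xyz": [0.06,-0.188,0]},{"xyz": [0.124,-0.38,0]},{"xyz": [0.184,-0.568,0],"turn_vec": [0,0,0.0223]},{"xyz": [0.248,-0.76,0],"turn_vec": [0,0,0.0446]},{"xyz": [0.308,-0.948,0],"turn_vec": [0,0,0.0668]}])

```text
clock: 1.6
eef_pos: [373.9, 193.6, 205.5]
eef_rot: [-3.142, -0.0, 0.175]
wrist_force: [1.6, -1.0, -0.0]
finger_gap: 0.8
finger_force: 0.0
```

```bash
python3 - <<'E'
from h import *
s=manip.read_state();print(s['joints'].round(2)); print(totool(np.array([368.3,294.8,205])-s['eef_pos']).round(1))
E
```

```text
[ 0.39  0.01  1.86 -0.    1.28  1.79]
[  12.1 -100.6    0.5]
```

Scaled: 112 mm / 250 = 0.448, -97 mm / 250 = -0.388.

run_rows(moves=[{"xyz": [0.024,-0.192,0]},{"xyz": [0.048,-0.388,0]},{"xyz": [0.048,-0.388,0.18]},{"xyz": [0.048,-0.388,0.36]},{"xyz": [0.048,-0.388,0.448]}])

```text
clock: 2.1
eef_pos: [367.6, 288.5, 89.9]
eef_rot: [3.14, 0.004, 0.179]
wrist_force: [0.4, -0.2, 0.5]
finger_gap: 0.2
finger_force: 0.0
```

run_rows(moves=[{},{}])

```text
clock: 2.3
eef_pos: [369.6, 289.3, 94.2]
eef_rot: [-3.142, -0.0, 0.178]
wrist_force: [-0.3, 0.0, 0.2]
finger_gap: 0.6
finger_force: 0.0
```

```bash
python3 - <<'E'
from h import *
s=manip.read_state();p=s['eef_pos'];th,tx,ty=np.load('pose.npy');R=np.array([[np.cos(th),-np.sin(th)],[np.sin(th),np.cos(th)]])
print(R.T@(p[:2]-[tx,ty]),p,s['eef_rot'],s['wrist_force'])
a,_=shot('scene','s1');cv2.imwrite('pics/s1c.png',cv2.resize(a[100:300,160:400,::-1],None,fx=3,fy=3,interpolation=2))
E
```

```text
[-104.7244732    -5.68264033] [369.55470949 289.28026332  94.17842007] [-3.14151468e+00 -1.55431370e-04  1.77733666e-01] [-0.31400036  0.0346684   0.22094515]
```

View pics/s1c.png

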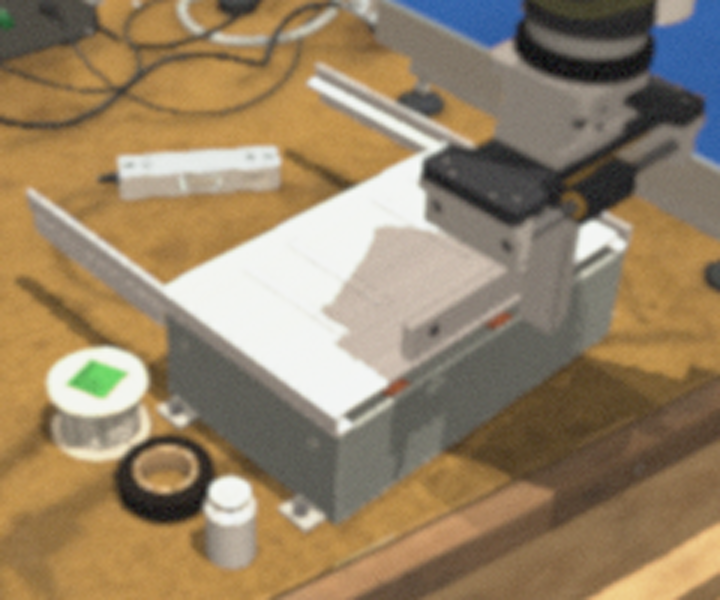

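The crop (≈(520,310)) shows the shut tips upright in front of the lip and clear of it. I'll push along tool x.

Scaled: 56 mm / 250 = 0.224, 44 mm / 250 = 0.176.

run_rows(moves=[{"xyz": [0.048,-0.02,0]},{"xyz": [0.088,-0.02,0]},{"xyz": [0.128,-0.02,0]},{"xyz": [0.176,-0.02,0]},{"xyz": [0.224,-0.02,0]}])

```text
clock: 2.85
eef_pos: [424.4, 304.0, 93.9]
eef_rot: [-3.141, -0.0, 0.178]
wrist_force: [-3.2, -0.3, 3.2]
finger_gap: 0.2
finger_force: 1.6
```

run_rows(moves=[{"xyz": [0.048,0,0]},{"xyz": [0.096,0,0]},{"xyz": [0.144,0,0]},{"xyz": [0.192,0,0]},{"xyz": [0.24,0,0]}])

```text
clock: 3.35
eef_pos: [483.5, 314.6, 93.7]
eef_rot: [-3.141, 0.0, 0.178]
wrist_force: [-2.5, 0.3, 2.8]
finger_gap: 0.5
finger_force: 1.6
```

run_rows(moves=[{"xyz": [0.032,0,0]},{"xyz": [0.064,0,0]},{"xyz": [0.096,0,0]},{"xyz": [0.128,0,0]},{"xyz": [0.144,0,0]}])

```text
clock: 3.85
eef_pos: [518.7, 320.9, 93.4]
eef_rot: [3.142, -0.0, 0.178]
wrist_force: [-2.7, -1.9, 2.1]
finger_gap: 0.3
finger_force: 1.3
```

```bash
python3 - <<'E'
from h import *
p=manip.read_state()['eef_pos'];th,tx,ty=np.load('pose.npy');R=np.array([[np.cos(th),-np.sin(th)],[np.sin(th),np.cos(th)]])
print(R.T@(p[:2]-[tx,ty]))
E
```

```text
[47.6236724  -0.81294406]
```

Scaled: 8 mm / 250 = 0.032, 6 mm / 250 = 0.024.

run_rows(moves=[{"xyz": [0.008,0,0]},{"xyz": [0.016,0,0]},{"xyz": [0.024,0,0]},{"xyz": [0.032,0,0]},{"xyz": [0.032,0,0]}])

```text
clock: 4.35
eef_pos: [526.1, 322.4, 93.4]
eef_rot: [-3.141, -0.0, 0.178]
wrist_force: [-0.7, -0.8, 0.1]
finger_gap: 0.6
finger_force: 0.2
```

run_rows(moves=[{"xyz": [0.004,0,0]},{"xyz": [0.008,0,0]},{"xyz": [0.012,0,0]},{"xyz": [0.012,0,0]}])

```text
clock: 4.75
eef_pos: [527.1, 322.6, 93.4]
eef_rot: [3.141, 0.005, 0.178]
wrist_force: [-16.4, -4.9, 8.3]
finger_gap: 0.2
finger_force: 8.4
```

The force jumped to 16 N at box x≈56, which is the expected stop. I'll back off, rise to the side and look.

Scaled: -110 mm / 250 = -0.44, -90 mm / 250 = -0.36.

run_rows(moves=[{"xyz": [-0.04,0,0]},{"xyz": [-0.12,0,0]},{"xyz": [-0.16,0,-0.18]},{"xyz": [-0.24,0.08,-0.36]},{"xyz": [-0.32,0.26,-0.44]}])

```text
clock: 5.25
eef_pos: [463.0, 251.1, 204.7]
eef_rot: [-3.14, -0.005, 0.181]
wrist_force: [1.7, -0.6, -0.3]
finger_gap: 0.3
finger_force: 0.0
```

run_rows(moves=[{"xyz": [-0.12,0.16,0]},{"xyz": [-0.24,0.32,0]},{"xyz": [-0.32,0.48,0]},{"xyz": [-0.32,0.64,0]},{"xyz": [-0.32,0.64,0]}])

```text
clock: 5.75
eef_pos: [413.0, 75.1, 201.9]
eef_rot: [3.141, -0.002, 0.174]
wrist_force: [0.8, -0.3, 0.5]
finger_gap: 0.6
finger_force: 0.0
```

```bash
python3 - <<'E'
from h import *
a,_=shot('top','t2');b,_=shot('scene','s2')
x=cv2.resize(a[90:270,200:390,::-1],None,fx=3.1,fy=3.1,interpolation=2); cv2.imwrite('pics/t2c.png',x)
y=cv2.resize(b[115:285,180:380,::-1],None,fx=3.5,fy=3.5,interpolation=2); cv2.imwrite('pics/s2c.png',y)
E
```

```text
(no output)
```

View pics/t2c.png

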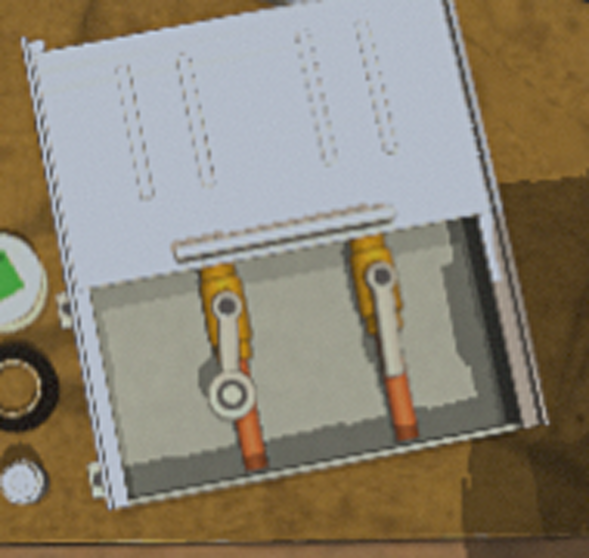

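View pics/s2c.png

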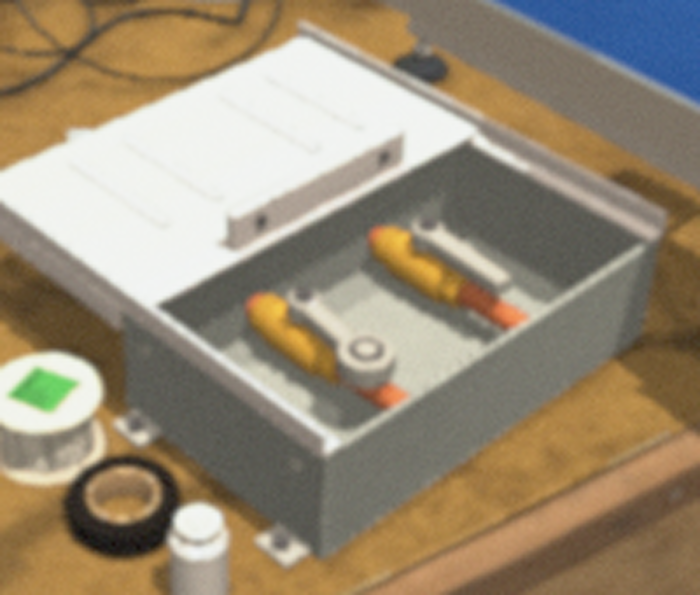

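The cover is open and both valves show. The marked handle is on the left: top crop stem (228,305), disc (232,396); scene crop (303,297) and (366,349). I'll measure these from both views.

```bash
python3 - <<'E'
from h import *
th,tx,ty=np.load('pose.npy');R=np.array([[np.cos(th),-np.sin(th)],[np.sin(th),np.cos(th)]])
T=lambda u,v:(200+u/3.1,90+v/3.1); S=lambda u,v:(180+u/3.5,115+v/3.5)
B=lambda w:(R.T@(w[:2]-[tx,ty])).round(1)
for n,a,b in [('stem',(228,305),(303,297)),('disc',(232,396),(366,349)),('pstem',(381,275),(429,224)),('pend',(394,373),(503,283))]:
    w,e=tri('top',*T(*a),'scene',*S(*b)); w2=atz('top',*T(*a),58); print(n,w.round(1),round(e,1),B(w),'at58',w2.round(1),B(w2))
P=np.array([bydepth('top','t2',u,v) for v in range(145,180) for u in range(250,335)])
q=P[(P[:,2]>103)&(P[:,2]<120)]; print('lip',np.median((q[:,:2]-[tx,ty])@R,axis=0))
p=manip.read_state()['eef_pos'];print(B(p))
E
```

```text
stem [500.  360.7  55.6] 0.8 [36.3 41.6] at58 [499.4 360.4  58. ] [35.7 41.4]
disc [440.2 359.2  59.2] 1.1 [-22.8  50.7] at58 [439.9 358.8  58. ] [-23.2  50.3]
pstem [517.4 259.   58.7] 1.7 [ 35.4 -61.5] at58 [518.  259.6  58. ] [ 36.1 -61.1]
pend [453.7 251.9  52.6] 0.5 [-28.5 -57.3] at58 [453.5 253.   58. ] [-28.5 -56.2]
lip [68.5489606   2.57598642]
[ -99.5 -221.5]
```

The stem measures (36,42) and the disc 59 mm away at about 0.15 rad; both are as expected. The lip centre at 68.5 agrees with fully open (68). I'll move above box (4,10), right of the marked bar, and descend to z≈49.

Scaled: -225 mm / 250 = -0.9, -180 mm / 250 = -0.72.

run_rows(moves=[{"xyz": [0.08,-0.18,0]},{"xyz": [0.16,-0.36,0]},{"xyz": [0.24,-0.54,0]},{"xyz": [0.32,-0.72,0]},{"xyz": [0.4,-0.9,0]}])

```text
clock: 6.35
eef_pos: [470.4, 321.0, 201.0]
eef_rot: [-3.141, -0.0, 0.18]
wrist_force: [0.9, -0.8, 1.1]
finger_gap: 0.4
finger_force: 0.0
```

run_rows(moves=[{"xyz": [0.012,-0.02,0]},{"xyz": [0.012,-0.02,0]},{"xyz": [0.012,-0.02,0]}])

```text
clock: 6.65
eef_pos: [472.6, 322.5, 201.0]
eef_rot: [3.141, 0.0, 0.178]
wrist_force: [0.5, 0.2, 0.2]
finger_gap: 0.0
finger_force: 0.0
```

```bash
cat > w.py <<'E'
from h import *
s=manip.read_state();p=s['eef_pos'];th,tx,ty=np.load('pose.npy');R=np.array([[np.cos(th),-np.sin(th)],[np.sin(th),np.cos(th)]])
print('box',(R.T@(p[:2]-[tx,ty])).round(1),p[2].round(1),s['joints'].round(2),'F box',(R.T@s['wrist_force'][:2]).round(1))
E
python3 w.py
```

```text
box [2.6 8.9] 201.0 [ 0.53  0.35  1.46 -0.    1.33  1.93] F box [0.6 0.1]
```

Scaled: 152 mm / 250 = 0.608, 140 mm / 250 = 0.56.

run_rows(moves=[{"xyz": [0,0,0.16]},{"xyz": [0.004,0,0.32]},{"xyz": [0.004,0,0.46]},{"xyz": [0.004,0,0.56]},{"xyz": [0.004,0,0.608]}])

```text
clock: 7.15
eef_pos: [473.4, 321.4, 47.5]
eef_rot: [3.141, 0.002, 0.177]
wrist_force: [-0.2, 0.1, 0.6]
finger_gap: 0.6
finger_force: 0.0
```

run_rows(moves=[{},{}])

```text
clock: 7.35
eef_pos: [474.7, 322.8, 50.6]
eef_rot: [-3.141, -0.002, 0.177]
wrist_force: [-0.3, -0.4, 0.4]
finger_gap: 0.7
finger_force: 0.0
```

```bash
python3 w.py
```

```text
box [4.7 8.8] 50.6 [0.53 0.52 1.6  0.   1.02 1.93] F box [-0.3 -0.3]
```

Scaled: -32 mm / 250 = -0.128, -4.5 mm / 250 = -0.018.

run_rows(moves=[{"xyz": [0,-0.04,0.004]},{"xyz": [0,-0.068,0.004]},{"xyz": [-0.008,-0.088,0.004]},{"xyz": [-0.016,-0.104,0.004]},{"xyz": [-0.018,-0.128,0.004]}])

```text
clock: 7.85
eef_pos: [464.6, 353.7, 49.0]
eef_rot: [3.141, -0.002, 0.178]
wrist_force: [4.0, -6.7, 3.8]
finger_gap: 0.6
finger_force: 3.3
```

```bash
python3 w.py
```

```text
box [ 0.2 40.9] 49.0 [ 0.59  0.54  1.57 -0.    1.03  1.98] F box [ 2.8 -7.3]
```

run_rows(moves=[{"xyz": [0,-0.02,0]},{"xyz": [0.008,-0.04,0]},{"xyz": [0.016,-0.064,0]},{"xyz": [0.028,-0.08,0]},{"xyz": [0.042,-0.094,0]}])

```text
clock: 8.35
eef_pos: [469.9, 378.7, 48.4]
eef_rot: [3.141, 0.001, 0.178]
wrist_force: [-1.9, -4.9, 2.7]
finger_gap: 0.2
finger_force: 2.2
```

```bash
python3 w.py
```

```text
box [ 9.8 64.6] 48.4 [ 0.62  0.58  1.5  -0.    1.06  2.01] F box [-2.7 -4.5]
```

Scaled: 11 mm / 250 = 0.044, 10 mm / 250 = 0.04.

run_rows(moves=[{"xyz": [0.012,-0.008,0]},{"xyz": [0.024,-0.012,0]},{"xyz": [0.036,-0.016,0]},{"xyz": [0.04,-0.016,0]},{"xyz": [0.044,-0.016,0]}])

```text
clock: 8.85
eef_pos: [479.7, 384.8, 48.1]
eef_rot: [-3.141, 0.001, 0.178]
wrist_force: [-12.1, -0.3, 6.3]
finger_gap: 0.5
finger_force: 5.6
```

```bash
python3 w.py
```

```text
box [20.6 68.9] 48.1 [0.62 0.61 1.47 0.   1.07 2.01] F box [-11.9   1.8]
```

run_rows(moves=[{"xyz": [0.004,0,0]},{"xyz": [0.008,0,0]},{"xyz": [0.008,0,0]}])

```text
clock: 9.15
eef_pos: [479.9, 384.9, 48.0]
eef_rot: [3.141, 0.005, 0.178]
wrist_force: [-19.5, -3.1, 11.6]
finger_gap: 0.6
finger_force: 10.3
```

```bash
python3 w.py
```

```text
box [20.8 69. ] 48.0 [0.62 0.61 1.46 0.   1.08 2.01] F box [-19.7   0.4]
```

At the stop: position 20.7 matches the expected 20.5, and the force rises while the tip no longer moves. I'll back off to the front, lift and check.

Scaled: -85 mm / 250 = -0.34, -40 mm / 250 = -0.16.

run_rows(moves=[{"xyz": [-0.032,0,0]},{"xyz": [-0.08,0,0]},{"xyz": [-0.096,0.008,0]},{"xyz": [-0.096,0.008,-0.16]},{"xyz": [-0.096,0.008,-0.34]}])

```text
clock: 9.65
eef_pos: [458.6, 378.0, 133.1]
eef_rot: [3.14, 0.002, 0.178]
wrist_force: [-0.0, 0.1, 0.4]
finger_gap: 0.1
finger_force: 0.0
```

run_rows(moves=[{"xyz": [0,0,-0.18]},{"xyz": [-0.04,0.16,-0.26]},{"xyz": [-0.12,0.34,-0.26]},{"xyz": [-0.2,0.52,-0.26]},{"xyz": [-0.28,0.7,-0.26]}])

```text
clock: 10.15
eef_pos: [420.6, 192.2, 198.3]
eef_rot: [-3.142, -0.001, 0.178]
wrist_force: [0.8, -1.3, -0.4]
finger_gap: 1.0
finger_force: 0.0
```

run_rows(moves=[{"xyz": [-0.06,0.188,0]},{"xyz": [-0.12,0.36,0]},{"xyz": [-0.12,0.44,0]},{"xyz": [-0.12,0.44,0]}])

```text
clock: 10.55
eef_pos: [411.5, 78.4, 198.6]
eef_rot: [3.141, -0.002, 0.174]
wrist_force: [0.2, 0.6, -0.0]
finger_gap: 0.3
finger_force: 0.0
```

```bash
python3 - <<'E'
from h import *
a,_=shot('top','t3');b,_=shot('scene','s3')
y=[cv2.resize(i,(400,400),interpolation=2) for i in (a[85:275,195:385,::-1],b[105:295,180:370,::-1])]
cv2.imwrite('pics/fin.png',np.hstack(y))
th,tx,ty=np.load('pose.npy');R=np.array([[np.cos(th),-np.sin(th)],[np.sin(th),np.cos(th)]])
P=np.array([bydepth('top','t3',u,v) for v in range(145,180) for u in range(250,335)])
q=P[(P[:,2]>103)&(P[:,2]<120)]; print('lip',np.median((q[:,:2]-[tx,ty])@R,axis=0),np.median(q[:,2]))
E
```

```text
lip [68.70501687  2.49524672] 110.01875249004121
```

View pics/fin.png

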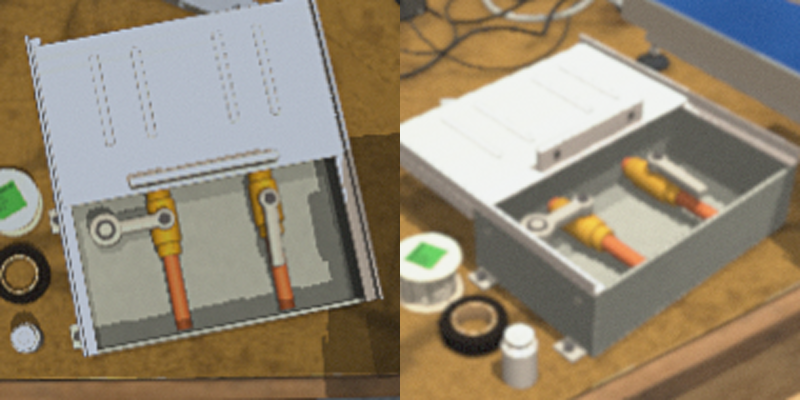

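The final picture shows the marked handle from stem (164,219) to disc (105,230), parallel to the lip, so it is across its pipe. The plain handle is unmoved, the cover is fully open and the things beside the box are untouched.

```bash
python3 -c "
from cell import manip
print(manip.sign_off())"
```

```text
the job is handed in; nothing more can be done
None
```

The job is handed in at about 11 s: the cover is fully open at its stop, the disc handle is shut against its stop, and the plain handle and the things beside the box look undisturbed in the last pictures.

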